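Report the uncovered watch movement

ROBOT

A 7-joint arm with a two-finger parallel gripper is mounted at the origin on the work surface. World frame = base frame: x ahead of the robot, y to its left, z up, the work surface at z = 0. Lengths are in m, angles in rad, forces in N, time in s.
With the tool pointing down it reaches from about 0.4 to 0.875 m from the base axis. Payload 19.3 kg.
Tool frame: the origin (TCP) lies on the centre line of the jaws, within the pads' length; the fingertips stand 14 mm ahead of it and the grasp point (between the pads) lies 5 mm behind it; y points along the fingers, x is the direction in which the jaws open and shut, and the axes are right-handed (so a half turn about y gives the same grasp; the last joint's range is limited). The gripper opens to 85 mm and grips with 20 to 120 N. Pads are 22 mm wide; open, the fingers measure 114 mm over their backs; the gripper's body (76 mm by 85 mm) begins 54 mm behind the grasp point. The pads swing forward as they close: fully open they stand 13 mm farther back than shut.
Start: joints at [1.081, 0.521, -0.036, 1.599, 0.021, 1.021, -0.113], TCP at [0.255, -0.571, 0.245] pointing down, gripper open.
Joint ranges: [-2.91, 2.91], [-0.3, 2.13], [-1.5, 1.42], [0.17, 2.43], [-1.26, 4.41], [0.16, 1.93], [-2.52, 2.52]. Speed limits (rad/s): [1.89, 1.89, 2.39, 2.39, 3.01, 3.01, 3.01].

INTERFACE

Orientations are given as [roll, pitch, yaw] about the fixed x, y, z axes, in that order (R = Rz(yaw) Ry(pitch) Rx(roll)).
In Python, from workcell import monitor, grab_frame, workorder gives the robot as it stands.
- The arm moves only by the tool drive_tool, never from a script. Its argument "steps" is one flat list of numbers, 5 for each row, row after row: the finger opening in mm, from 0 to 85.4, then the shift along the world's x, y, z in mm, then the turn about the world's z in degrees. In form: [fingers, tx, ty, tz, twist, fingers, tx, ty, tz, twist, ...]. A call has exactly 5 rows; each row shifts and turns the commanded pose from where the row before left it; what a row does not reach is not made up. A row lasts 1/12 s, in which the tool goes at most 41.7 mm and 7.16 degrees, less where a joint would pass 70% of its speed; a pose out of reach is approached as far as the arm can. A call is refused whole if a number of a shift passes 41.7 or a number of a turn 7.16, either way. A call with a gripper value outside its range is refused whole. The fingers move at their own pace and stop on an object; "grip_force" is the grip in N (left out, the last holds). Time passes only in rows, so rows that do not move let the fingers close, or fill a call up. It gives the time, the measured TCP pose, the force and the opening at its end, in the units of the state.
- monitor.observe(): the state, without advancing time (a new reading comes with each control period).
- grab_frame(name): name is "side" or "top" or "wrist"; returns a dict with "frame" (480x640x3 uint8, red, green, blue), "vertical_fov" (degrees; the focal length in pixels is half the picture's height over the tangent of half this angle, whatever the lens; pixels are square), "cx", "cy" (the principal point, pixels), "k1" (the pictures are not rectified: a ray, as slopes to the right and down, at radius r is drawn at 1 + k1 r^2 times it, then the intrinsics apply), "xyz" and "orientation" of the camera in the world. Camera axes: x right, y down, z forward; pixel columns grow to the right and rows downward; lengths in m; the calibration is good to about 2 mm. A picture is of the moment at which its call begins. There is no depth.
- workorder.job_done(): hands the job in, once; it reports no verdict.
The state is a dict: "clock": time; "qpos": joint angles; "qd": joint speeds; "joint_efforts": joint torques, N m; "position": TCP position; "tool_rot": TCP orientation; "force": force on the tool from outside, world axes, zero at the start; "moment": the same for the moment, N m; "grip_width": finger opening in m.
Only numpy, scipy, OpenCV 4.12 (cv2) and the standard library are available. Lean on these libraries where they do the work, as an engineer would, in place of code of your own. Each camera call takes 0.05 s, during which the arm holds its last target. There are 200 camera calls.

TASK

One watch movement on the bench has been left without its dust cover. Report it to the bench recorder: point straight down at the middle of that uncovered movement with the fingertips a finger's width or two above it, stay there for two full seconds, then press the button on the log box fully down, let it spring back and draw away. Do not touch, lift or move anything else on the bench, and on the way do not point closely at the covered movements or the empty holder.

Things in the scene. Friction and masses are not known exactly. Their poses are not given: they have to be found in the camera images.
- movement_top (a point): the uncovered watch movement: the only round steel two-tier holder (56 across, waisted) with bare clockwork on top, small brass wheels and plates, and a thin stem with a brass crown that sticks out 43 from the axis at one side. This point is the centre of its upper face, 22 above the bench, z up. It stands loose
- open_movement: the same movement and holder; origin at the centre of the underside, on the bench
- cover_a: closed white dust cover standing on the bench: round, 72 across at the foot, 66 above, domed body 43 high with a small round knob (16 across) on top, 58 high in all. A movement that stands safely under cover; neither touch it nor point at it. Origin: centre of its underside
- cover_b: closed white dust cover standing on the bench: round, 72 across at the foot, 66 above, domed body 43 high with a small round knob (16 across) on top, 58 high in all. A movement that stands safely under cover; neither touch it nor point at it. Origin: centre of its underside
- cover_c: closed white dust cover standing on the bench: round, 72 across at the foot, 66 above, domed body 43 high with a small round knob (16 across) on top, 58 high in all. A movement that stands safely under cover; neither touch it nor point at it. Origin: centre of its underside
- empty_holder: an empty movement holder: plain steel ring, 58 across outside, 38 inside, 14 high, with a hole in the middle and nothing in it. Not to be touched or pointed at. Origin: centre of its underside
- log_box: the log box: grey metal box fixed to the bench, 70 x 60 x 35 high, with one big round push button in the middle of its top. Origin: centre of its underside
- log_button_top (a point): centre of the upper face of the log box's button: bare steel, 38 across, in a black collar 54 across; 57 above the bench when up, 10 above the collar. Pressed straight down
- log_button (a joint): travel of the button in m: 0 up, 0.006 fully down; it springs back when let go. It starts to move at about 1.5 N and is fully down at 5 N
- tweezers: bystander, sizes in mm: steel tweezers lying flat, 123 long, 19 wide, 7 high. Origin: at the underside, near its middle
- case_back: bystander, sizes in mm: plain steel disc (a watch case back), 36 across, 5 high. Origin: at the underside, near its middle
- screwdriver: bystander, sizes in mm: small brass-handled screwdriver lying flat, 115 long, 12 high. Origin: at the underside, near its middle
- watch_case: bystander, sizes in mm: steel watch-case ring, 40 across, 9 high, open in the middle. Origin: at the underside, near its middle
- loupe: bystander, sizes in mm: aluminium eye loupe standing upright, 38 across, 40 high. Origin: at the underside, near its middle
- oil_jar: bystander, sizes in mm: small amber glass jar with black lid, 38 across, 45 high. Origin: at the underside, near its middle
- blower: bystander, sizes in mm: blue rubber air blower standing upright, 56 across, 100 high. Origin: at the underside, near its middle
There are look-alikes about, which are no part of the job. What is shaped like the log_box but purple, red or yellow is not meant.

How it is judged:
By the outcome, as a careful person would: the job done as asked, in the order asked, and still so for the second after the job is handed in, with the robot touching nothing.
It also fails if it takes over 45 s, if anything falls off the work surface, if the arm or the gripper's body presses on something with over 40 N, if the wrist force passes 120 N, or if a joint passes its speed limit or range.

## Working session

There is one attempt and no reset: what is moved stays moved. The work goes in short steps, Python scripts to look and compute and a tool call to move; the robot and the scene stay as the last step left them, time stands still between calls to the robot, and variables do not carry over. Pictures are saved under pics/ and viewed, about 8 in all and at most 12, crops included, and the job is handed in when it is done.

Besides the shell and the picture viewer there is one more tool, called after ">>>" as name(argument=value, ...) on one line, values as JSON. drive_tool: Moves the arm, as the interface text tells. Its arguments: {"type":"object","properties":{"steps":{"type":"array"},"grip_force":{"type":"number"}},"required":["steps"]}

```bash
mkdir -p pics; cat > h.py <<'E'
import numpy as np, cv2, pickle
from scipy.spatial.transform import Rotation as R
from workcell import monitor, grab_frame, workorder
def rot(o):
    o=np.array(o,float)
    return o if o.shape==(3,3) else (R.from_quat(o) if o.size==4 else R.from_euler('xyz',o)).as_matrix()
def K(f):
    h=f["frame"].shape[0]; fl=h/2/np.tan(np.radians(f["vertical_fov"])/2)
    return np.array([[fl,0,f["cx"]],[0,fl,f["cy"]],[0,0,1]])
def cast(f,px,z):
    D=np.array([f["k1"],0,0,0,0.])
    p=cv2.undistortPoints(np.array([[px]],float),K(f),D)[0,0]
    d=rot(f["orientation"])@np.array([p[0],p[1],1]); c=np.array(f["xyz"])
    return c+d*(z-c[2])/d[2]
def snap(n,tag):
    f=grab_frame(n); cv2.imwrite(f"pics/{tag}.png",f["frame"][:,:,::-1]); pickle.dump(f,open(f"{tag}.pkl","wb")); return f
def load(tag): return pickle.load(open(f"{tag}.pkl","rb"))
E
python3 - <<'E'
from h import *
for n in ("top","side","wrist"):
    f=snap(n,n+"0"); print(n,{k:v for k,v in f.items() if k!="frame"})
print(monitor.observe())
E
```

```text
top {'vertical_fov': 57.82428423511042, 'cx': 313.78844786569454, 'cy': 243.65308800561806, 'k1': -0.07090592399413553, 'xyz': array([0.40495671, 0.0236804 , 0.91161887]), 'orientation': array([-3.0129158 ,  0.0424302 , -1.55560786])}
side {'vertical_fov': 44.582469847890614, 'cx': 310.2277906661891, 'cy': 233.24398837292284, 'k1': -0.016792785659108744, 'xyz': array([0.29692345, 0.81206115, 1.02084065]), 'orientation': array([-2.43400137, -0.01503973, -2.8499204 ])}
wrist {'vertical_fov': 70.77346378797023, 'cx': 322.59807890887316, 'cy': 239.16205493049821, 'k1': -0.04561353771707421, 'xyz': array([ 0.32859185, -0.53703461,  0.37347233]), 'orientation': array([ 2.81684608e+00,  6.74658425e-04, -1.15182701e+00])}
{'clock': 0.15, 'qpos': array([ 1.08080382,  0.52187636, -0.03630803,  1.59985413,  0.02118294,
        1.02110623, -0.11280817]), 'qd': array([ 8.09287445e-05, -2.30554097e-03,  4.26199023e-04,  5.90135653e-05,
        1.16277011e-03,  6.22425323e-04,  3.53954408e-04]), 'joint_efforts': array([ 4.25296894e-04, -9.27389574e+01,  1.98001474e+00, -3.70058835e+01,
        1.80369336e-02,  6.27653018e-03,  1.49261191e-04]), 'position': array([ 0.25460425, -0.57053346,  0.24486683]), 'tool_rot': array([-1.57084895e+00,  8.58205311e-04, -1.15105049e+00]), 'force': array([-0.33123214, -0.74081484,  0.62109258]), 'moment': array([ 0.02111046, -0.02382637,  0.05046355]), 'grip_width': 0.08550533034284387}
```

View pics/top0.png

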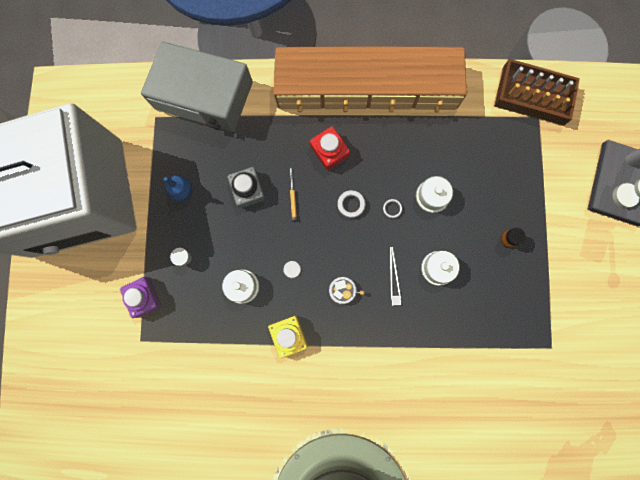

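View pics/side0.png

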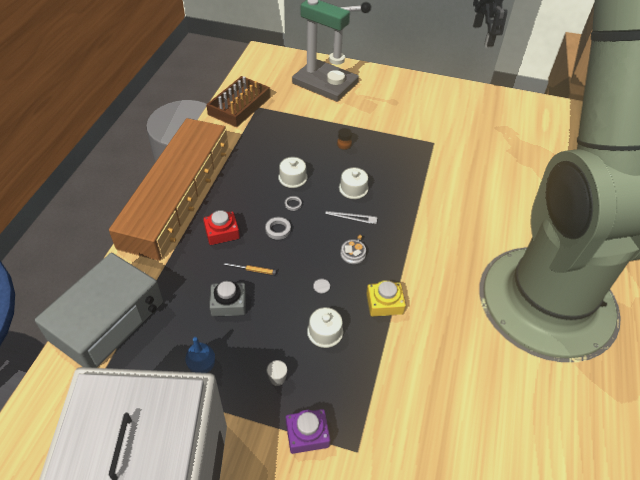

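Top view: candidates for the open movement are the one with brass clockwork and crown at (343,290), the empty holder (351,204), the watch case (392,208) and the covers (240,286), (440,267), (435,194). For the log box: grey (244,185), with red (330,146), yellow (287,337) and purple (138,297) as look-alikes. I choose (343,290) and the grey box (244,185), and check both in one crop.

```bash
python3 - <<'E'
from h import *
t=load("top0"); s=load("side0")
L={"mov":((343,290),(353,249),.022),"btn":((243,183),(228,290),.057),"covA":((240,284),(326,316),.058),"covB":((445,266),(354,173),.058),"covC":((437,192),(293,162),.058),"holder":((351,204),(278,228),.014),"yel":((286,337),(387,291),.057),"red":((329,143),(220,217),.057),"blower":((177,183),(200,345),.06),"loupe":((180,256),(278,367),.04),"jar":((515,237),(345,133),.045),"screw":((293,190),(250,268),.006),"cback":((292,269),(321,286),.005)}
for n,(a,b,z) in L.items(): print(n,cast(t,a,z).round(3),cast(s,b,z).round(3))
a=cv2.resize(t["frame"][260:320,305:385],None,fx=5,fy=5,interpolation=2);b=cv2.resize(t["frame"][155:215,205:285],None,fx=5,fy=5,interpolation=2)
c=cv2.resize(s["frame"][225:285,315:395],None,fx=5,fy=5,interpolation=2);d=cv2.resize(s["frame"][265:325,190:270],None,fx=5,fy=5,interpolation=2)
cv2.imwrite("pics/crop.png",np.vstack([np.hstack([a,b]),np.hstack([c,d])])[:,:,::-1])
E
```

```text
mov [0.425 0.002 0.022] [0.425 0.005 0.022]
btn [0.639 0.208 0.057] [0.634 0.21  0.057]
covA [0.433 0.206 0.058] [0.43  0.211 0.058]
covB [ 0.473 -0.196  0.058] [ 0.475 -0.193  0.058]
covC [ 0.622 -0.184  0.058] [ 0.625 -0.185  0.058]
holder [ 0.605 -0.014  0.014] [ 0.605 -0.01   0.014]
yel [0.332 0.113 0.057] [0.33  0.118 0.057]
red [0.724 0.034 0.057] [0.724 0.033 0.057]
blower [0.638 0.346 0.06 ] [0.636 0.343 0.06 ]
loupe [0.489 0.338 0.04 ] [0.487 0.333 0.04 ]
jar [ 0.534 -0.342  0.045] [ 0.535 -0.344  0.045]
screw [0.637 0.11  0.006] [0.628 0.11  0.006]
cback [0.468 0.109 0.005] [0.468 0.11  0.005]
```

View pics/crop.png

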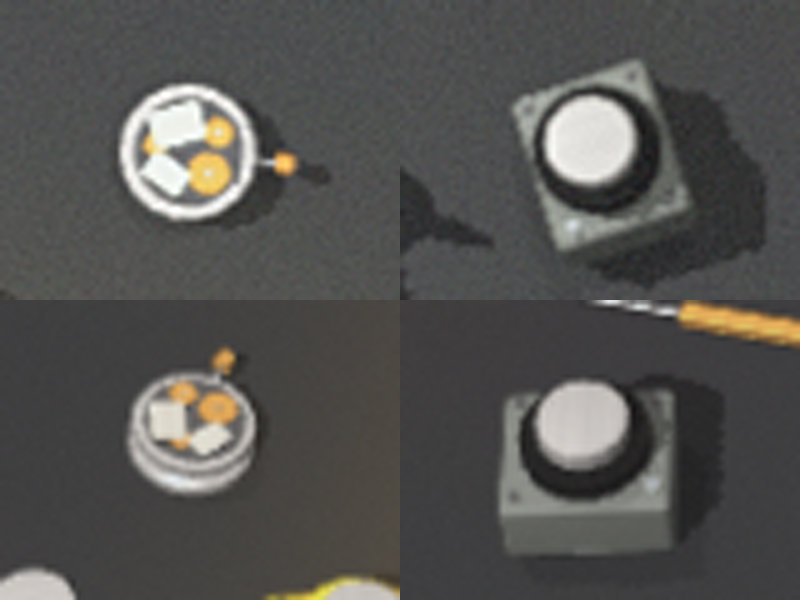

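The crop confirms both: bare clockwork with the crown at (343,290), grey box with steel button at (243,183). The two views agree to about 5 mm. Movement is at about (0.425, 0.003), button at about (0.637, 0.209). I'll close the fingers and go round cover_b on the near side.

>>> drive_tool(steps=[0,10,34,0,0,0,10,34,0,0,0,10,34,0,0,0,10,34,0,0,0,10,34,0,0], grip_force=40)

```text
clock: 0.57
position: [0.3047, -0.399, 0.2452]
tool_rot: [-1.571, 0.0, -1.151]
force: [1.8, -0.2, -0.4]
grip_width: 0.0256
```

>>> drive_tool(steps=[0,11,35,0,0,0,11,35,0,0,0,11,35,0,0,0,11,35,0,0,0,11,35,0,0])

```text
clock: 0.98
position: [0.3597, -0.2241, 0.2454]
tool_rot: [-1.571, -0.0, -1.151]
force: [1.0, -1.1, 1.3]
grip_width: -0.0004
```

>>> drive_tool(steps=[0,9,31,0,0,0,9,31,0,0,0,9,31,0,0,0,9,31,0,0,0,7,25,0,0])

```text
clock: 1.4
position: [0.403, -0.0745, 0.2454]
tool_rot: [-1.57, 0.0, -1.15]
force: [1.1, -1.0, 0.2]
grip_width: -0.0001
```

>>> drive_tool(steps=[0,7,25,0,0,0,7,25,-10,0,0,8,28,-20,0,0,0,0,-30,0,0,0,0,0,0])

```text
clock: 1.82
position: [0.4229, 0.0024, 0.1819]
tool_rot: [-1.576, 0.002, -1.148]
force: [-1.6, 0.1, -0.9]
grip_width: 0.0003
```

```bash
python3 - <<'E'
from h import *
f=snap("wrist","w1"); o=monitor.observe(); print(o["position"],o["tool_rot"],o["qpos"])
# projected target pixel
p=rot(f["orientation"]).T@(np.array([.425,.003,.022])-f["xyz"]); print(cv2.projectPoints(p[None],np.zeros(3),np.zeros(3),K(f),np.array([f["k1"],0,0,0,0.]))[0])
E
```

```text
[0.42326239 0.00137658 0.18386269] [-1.57519568  0.001825   -1.14969751] [ 0.13916609  0.31601112 -0.33976373  2.15053103  0.15971756  0.70306959
 -1.45741143]
[[[323.91068684 218.93714653]]]
```

View pics/w1.png

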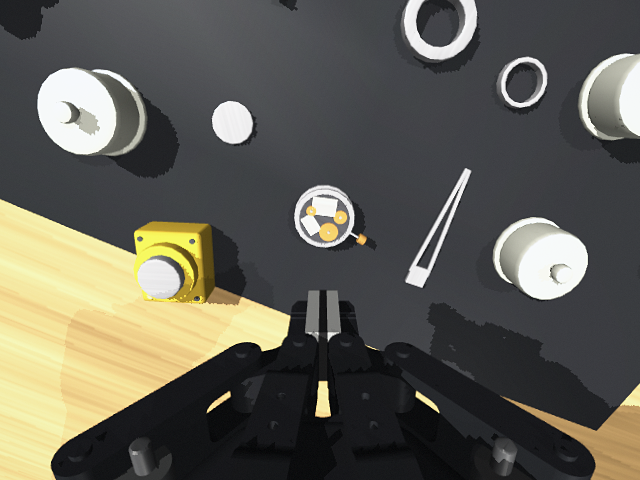

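The wrist view shows the movement at (324,217), predicted (324,219), so the estimate holds within 2 mm. Going down.

>>> drive_tool(steps=[0,0,1,-28,0,0,1,0,-28,0,0,0,0,-28,0,0,0,0,-22,0,0,0,0,-14,0])

```text
clock: 2.28
position: [0.4257, 0.0009, 0.0648]
tool_rot: [-1.572, -0.001, -1.153]
force: [0.5, 0.4, -0.6]
grip_width: 0.0
```

>>> drive_tool(steps=[0,0,0,0,0,0,0,0,0,0,0,0,0,0,0,0,0,0,0,0,0,0,0,0,0])

```text
clock: 2.7
position: [0.4263, 0.002, 0.0664]
tool_rot: [-1.569, -0.001, -1.152]
force: [0.4, 0.2, 0.2]
grip_width: 0.0
```

```bash
python3 - <<'E'
from h import *
f=snap("side","s2");t=snap("top","t2")
a=cv2.resize(f["frame"][200:290,300:420],None,fx=5,fy=5,interpolation=2)
cv2.imwrite("pics/c2.png",a[:,:,::-1]); o=monitor.observe(); print(o["position"],o["tool_rot"],o["force"])
E
```

```text
[0.42608114 0.00210326 0.06597163] [-1.56976874e+00 -4.70209627e-04 -1.15141637e+00] [-0.1571475  -0.36348627 -0.08095456]
```

View pics/c2.png

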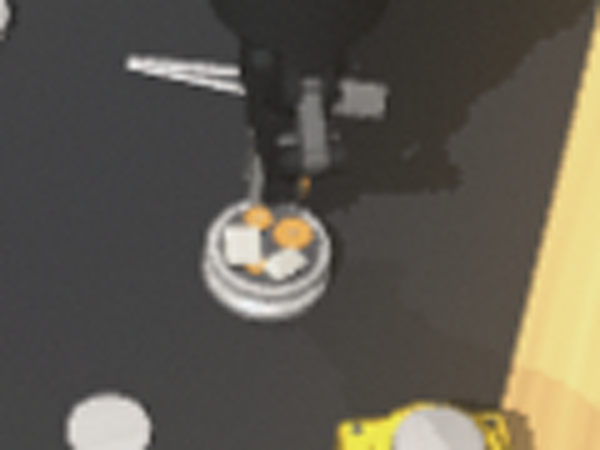

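Tips are about 30 mm above the centre, nothing touched. I'll lower 5 mm and dwell.

>>> drive_tool(steps=[0,-1,1,-5,0,0,0,0,0,0,0,0,0,0,0,0,0,0,0,0,0,0,0,0,0])

```text
clock: 3.22
position: [0.4247, 0.0033, 0.0602]
tool_rot: [-1.571, 0.0, -1.151]
force: [0.6, -0.3, 0.1]
grip_width: 0.0001
```

>>> drive_tool(steps=[0,0,0,0,0,0,0,0,0,0,0,0,0,0,0,0,0,0,0,0,0,0,0,0,0])

```text
clock: 3.63
position: [0.4247, 0.0033, 0.0603]
tool_rot: [-1.571, 0.0, -1.151]
force: [0.3, -0.2, -0.6]
grip_width: 0.0002
```

>>> drive_tool(steps=[0,0,0,0,0,0,0,0,0,0,0,0,0,0,0,0,0,0,0,0,0,0,0,0,0])

```text
clock: 4.05
position: [0.4247, 0.0033, 0.0603]
tool_rot: [-1.571, 0.0, -1.151]
force: [-0.1, 0.3, -0.1]
grip_width: 0.0001
```

>>> drive_tool(steps=[0,0,0,0,0,0,0,0,0,0,0,0,0,0,0,0,0,0,0,0,0,0,0,0,0])

```text
clock: 4.47
position: [0.4247, 0.0033, 0.0603]
tool_rot: [-1.571, 0.0, -1.151]
force: [-0.0, -0.7, -0.5]
grip_width: 0.0001
```

>>> drive_tool(steps=[0,0,0,0,0,0,0,0,0,0,0,0,0,0,0,0,0,0,0,0,0,0,0,0,0])

```text
clock: 4.88
position: [0.4247, 0.0033, 0.0603]
tool_rot: [-1.571, 0.0, -1.151]
force: [0.4, 0.2, 0.1]
grip_width: -0.0001
```

>>> drive_tool(steps=[0,0,0,0,0,0,0,0,0,0,0,0,0,0,0,0,0,0,0,0,0,0,0,0,0])

```text
clock: 5.3
position: [0.4247, 0.0033, 0.0603]
tool_rot: [-1.571, 0.0, -1.151]
force: [0.9, -0.1, -0.0]
grip_width: -0.0
```

>>> drive_tool(steps=[0,0,0,0,0,0,0,0,0,0,0,0,0,0,0,0,0,0,0,0,0,0,0,0,0])

```text
clock: 5.72
position: [0.4247, 0.0033, 0.0603]
tool_rot: [-1.571, 0.0, -1.151]
force: [0.2, -0.7, 0.2]
grip_width: 0.0001
```

>>> drive_tool(steps=[0,0,0,20,0,0,0,0,35,0,0,0,0,35,0,0,0,0,25,0,0,0,0,0,0])

```text
clock: 6.13
position: [0.4265, 0.0033, 0.1794]
tool_rot: [-1.565, -0.002, -1.152]
force: [0.6, -0.0, 0.8]
grip_width: 0.0002
```

>>> drive_tool(steps=[0,22,21,0,0,0,22,21,0,0,0,22,21,0,0,0,22,21,0,0,0,22,21,0,0])

```text
clock: 6.55
position: [0.5355, 0.1092, 0.175]
tool_rot: [-1.571, -0.0, -1.151]
force: [-0.7, -1.0, 0.2]
grip_width: -0.0002
```

>>> drive_tool(steps=[0,22,21,0,0,0,22,21,0,0,0,22,21,-10,0,0,22,21,-15,0,0,12,15,-10,0])

```text
clock: 6.97
position: [0.636, 0.2091, 0.1386]
tool_rot: [-1.571, 0.0, -1.151]
force: [0.8, -0.6, -0.3]
grip_width: 0.0002
```

```bash
python3 - <<'E'
from h import *
f=snap("wrist","w3"); o=monitor.observe(); print(o["position"],o["tool_rot"])
p=rot(f["orientation"]).T@(np.array([.637,.209,.057])-f["xyz"]); print(cv2.projectPoints(p[None],np.zeros(3),np.zeros(3),K(f),np.array([f["k1"],0,0,0,0.]))[0])
E
```

```text
[0.6357676  0.21164351 0.13660327] [-1.57226499  0.00194552 -1.14839704]
[[[324.1375023  252.69925305]]]
```

View pics/w3.png

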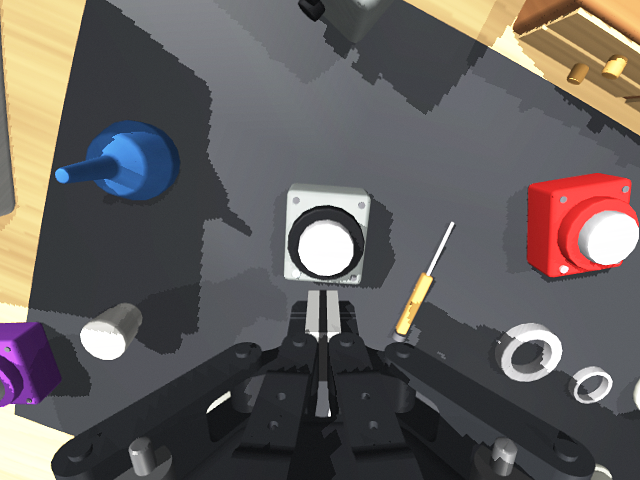

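The button is at (326,248), predicted (324,253), so a 3 mm shift in x. Going down with fine steps near contact.

>>> drive_tool(steps=[0,3,0,-20,0,0,0,0,-20,0,0,0,0,-15,0,0,0,0,-6,0,0,0,0,0,0])

```text
clock: 7.43
position: [0.6368, 0.2069, 0.0777]
tool_rot: [-1.573, 0.0, -1.151]
force: [0.2, 0.4, -0.2]
grip_width: 0.0001
```

>>> drive_tool(steps=[0,0,0,-2,0,0,0,0,-2,0,0,0,0,-1,0,0,0,0,0,0,0,0,0,0,0])

```text
clock: 7.85
position: [0.6379, 0.2073, 0.0748]
tool_rot: [-1.57, -0.0, -1.151]
force: [-0.5, -0.8, 0.8]
grip_width: 0.0002
```

>>> drive_tool(steps=[0,1,2,-2,0,0,0,0,-2,0,0,0,0,-2,0,0,0,0,0,0,0,0,0,0,0])

```text
clock: 8.27
position: [0.6389, 0.2096, 0.0684]
tool_rot: [-1.57, 0.0, -1.151]
force: [0.1, 2.0, 3.1]
grip_width: -0.0001
```

>>> drive_tool(steps=[0,0,0,-1,0,0,0,0,-1,0,0,0,0,0,0,0,0,0,0,0,0,0,0,0,0])

```text
clock: 8.68
position: [0.6388, 0.2095, 0.0664]
tool_rot: [-1.571, 0.0, -1.151]
force: [1.6, 1.6, 4.6]
grip_width: 0.0
```

>>> drive_tool(steps=[0,0,0,-1,0,0,0,0,-1,0,0,0,0,0,0,0,0,0,0,0,0,0,0,0,0])

```text
clock: 9.1
position: [0.6388, 0.2094, 0.065]
tool_rot: [-1.57, 0.0, -1.151]
force: [-2.3, 1.1, 14.8]
grip_width: 0.0002
```

The force jumped to 15 N, well above the 5 N needed, so the button is at its stop. Releasing and drawing away straight up.

>>> drive_tool(steps=[0,0,0,0,0,0,0,0,4,0,0,0,0,10,0,0,0,0,25,0,0,0,0,35,0])

```text
clock: 9.52
position: [0.637, 0.2081, 0.1368]
tool_rot: [-1.577, -0.0, -1.151]
force: [0.7, 0.3, 0.8]
grip_width: 0.0
```

>>> drive_tool(steps=[0,0,0,30,0,0,0,0,20,0,0,0,0,0,0,0,0,0,0,0,0,0,0,0,0])

```text
clock: 9.93
position: [0.6382, 0.2087, 0.1876]
tool_rot: [-1.572, -0.0, -1.151]
force: [0.0, -0.3, -0.0]
grip_width: 0.0001
```

```bash
python3 - <<'E'
from h import *
f=snap("side","s4"); s=load("side0"); o=monitor.observe(); print(o["clock"],o["position"],o["force"])
d=cv2.absdiff(f["frame"],s["frame"]).max(2)
for n,(x,y) in {"mov":(353,250),"covA":(326,325),"covB":(354,183),"covC":(293,172),"holder":(278,228),"cback":(321,286),"loupe":(278,372),"tweez":(352,217)}.items(): print(n,d[y-10:y+10,x-12:x+12].mean().round(1))
E
```

```text
9.9833 [0.63810871 0.20873961 0.18725946] [-0.19849013 -0.00487072 -0.30015706]
mov 12.6
covA 12.0
covB 69.4
covC 12.3
holder 24.5
cback 10.4
loupe 7.5
tweez 6.7
```

View pics/s4.png

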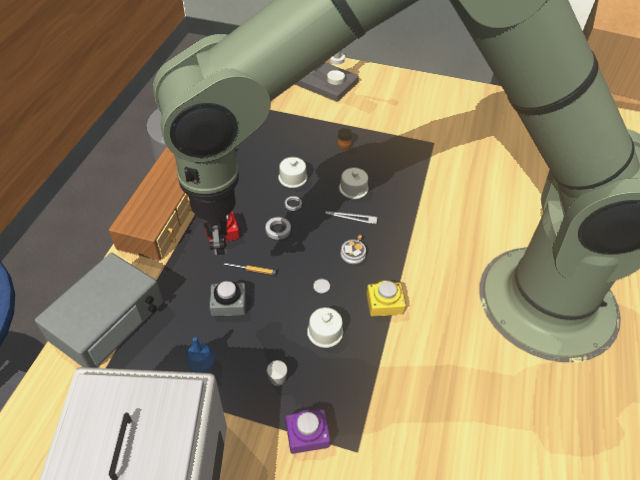

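The side view shows everything where it was: movement at (353,249), covers at (326,326), (354,182) and (293,172). The button is up again at (228,290). cover_b only differs because it lies in the arm's shadow. Handing in.

```bash
python3 -c "
from h import *
print(workorder.job_done())"
```

```text
the job is handed in; nothing more can be done
None
```

I reported the uncovered movement and handed the job in at about 10 s on the clock; no verdict comes back.

- **Pointing:** I pointed with closed fingers at the movement at about (0.425, 0.003). The fingertips were about 24 mm above it, held still for 2.5 s.
- **Log box:** I pressed the grey box's button until the force rose to about 15 N. The TCP height of 65 mm matched the full 6 mm travel. Then I let it go and drew up about 12 cm.
- **Last checks:** The final side picture shows the button up again and nothing visibly moved. The force on the tool was about zero.
- **Disagreements:** The before/after comparison differed at cover_b and slightly at the empty holder. In the picture cover_b stands in the arm's shadow at the same place, and the holder has not visibly moved. The two cameras differed by up to 5 mm on the pointing and pressing targets, and the wrist camera's close look confirmed both within about 3 mm.

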